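# Shut and pin the small-returns box

## Robot

A 6-joint arm with a two-finger parallel gripper is mounted at the origin on a cart in front of the work surface, level with it; the furniture and walls round the work are solid. World frame = base frame: x ahead of the robot, y to its left, z up, the work surface at z = 0. Lengths are in m, angles in degrees, forces in N, time in s.
With the tool pointing down it reaches from about 0.4 to 0.825 m from the base axis. Payload 7 kg.
Tool frame: the origin (TCP) lies on the centre line of the jaws, within the pads' length; the fingertips stand 19 mm ahead of it and the grasp point (between the pads) is the TCP; z points along the fingers, y is the line along which they close (so a half turn about z gives the same grasp; the last joint's range is limited). The gripper opens to 88 mm and grips with 3 to 60 N. Pads are 19 mm wide; open, the fingers measure 130 mm over their backs; the gripper's body (78 mm by 193 mm) begins 47 mm behind the grasp point.
Start: joints at [89.674, 20.546, 0.682, 0, -70.136, -16.507], TCP at [0.195, 0.646, 0.225] pointing down, gripper open.
Joint ranges: [-176.03, 176.03], [-82.01, 121.73], [-58.28, 71.71], [-173.87, 95.51], [-174.79, -0.11], [-173.66, 173.66]. Speed limits (degrees/s): [136.94, 136.94, 172.46, 180, 180, 180].

## Interface

Orientations are given as [roll, pitch, yaw] about the fixed x, y, z axes, in that order (R = Rz(yaw) Ry(pitch) Rx(roll)).
In Python, from plant import get_state, capture, close_job gives the robot as it stands.
- The arm moves only by the tool apply_moves, never from a script. Its argument "targets" is a list of rows, each a list of 7 numbers: the opening, from 0 (shut) to 1 (fully open), then the shift along the tool's x, y, z normalised to -1 to 1, where 1 is 1000 mm, then the turn, a rotation vector about the tool's x, y, z normalised to -1 to 1, where 1 is 90 degrees. In form: [[claw, tx, ty, tz, ax, ay, az], ...]. A call has 1 to 20 rows; each row shifts and turns the commanded pose from where the row before left it, along the tool's axes as they then stand; what a row does not reach is not made up. A row lasts 1/12 s, in which the tool goes at most 41.7 mm and 7.16 degrees, less where a joint would pass 70% of its speed; a pose out of reach is approached as far as the arm can. A call with a number of a shift or a turn outside -1 to 1 is refused whole. A call with a gripper value outside its range is refused whole. The fingers move at their own pace and stop on an object; "newtons" is the grip in N (left out, the last holds). Time passes only in rows, so rows that do not move let the fingers close. It gives the time, the measured TCP pose, the force, the opening and the grip force at its end, in the units of the state.
- get_state(): the state, without advancing time (a new reading comes with each control period).
- capture(name): name is "scene" or "top"; returns a dict with "frame" (384x512x3 uint8, red, green, blue), "range_z" (384x512 float32, m along the optical axis (not along the pixel's ray), 0 where there is no reading), "camera_matrix" (3x3 intrinsics, pixels), "k1" (the pictures are not rectified: a ray, as slopes to the right and down, at radius r is drawn at 1 + k1 r^2 times it, then the intrinsics apply), "T" (4x4, takes a point from camera to world coordinates). Camera axes: x right, y down, z forward; pixel columns grow to the right and rows downward; lengths in m; the calibration is good to about 2 mm. A picture is of the moment at which its call begins.
- close_job(): hands the job in; it is judged then, once.
The state is a dict: "time_s": time; "joints": joint angles; "qd": joint speeds; "joint_torque": joint torques, N m; "tcp_pos": TCP position; "eef_rot": TCP orientation; "contact_force": force on the tool from outside, world axes, zero at the start; "moment": the same for the moment, N m; "gripper_width": finger opening in m; "gripper_force": force on a finger pad.
Only numpy, scipy, OpenCV 4.12 (cv2) and the standard library are available. Lean on these libraries where they do the work, as an engineer would, in place of code of your own. Each camera call takes 0.05 s, during which the arm holds its last target. There are 200 camera calls.

## Task

Close for the night: slide the cover of the small-returns box fully shut over its slot, so that the hole in the cover's strip lines up under the hole in the bracket, then take the slim pin out of its stand and drop it down through both holes until its flange sits flat on the bracket. Leave the stout pin in its stand, it is too thick for the holes.

Things in the scene. Friction and masses are not known exactly. Their poses are not given: they have to be found in the camera images.
- cover_knob (a point): Upright black knob (22 mm wide, 42 tall) on the aluminium cover of a fixed grey box 160x290x60 mm; point 24 mm over the cover plate. Axes: z up, +y the way the cover shuts, away from the bracket: up to 70 mm to a hard stop, about 2 N. Shut, it is 135 mm in +y of bracket_hole, with the strip's 30 mm hole under that. Open, the bracket's edge is 40 mm off in -y, 9 mm over the cover: grip along x.
- bracket_hole (a point): Centre of the 30 mm hole in the dark steel bracket (96 x 50 mm) that bridges the cover's strip on the box, at the bracket's top face, 76 mm above the desk. Fixed. Axes as the box: z up, +y the way the cover shuts. The strip (top 9 mm lower, 6 mm thick) slides under it; below that the box top has a 30 mm hole too, with room to 70 mm below this point.
- slim_pin_grip (a point): Centre of the black knob (22 mm wide, 44 tall) of the slim pin, z up along it. Flange (48 mm wide, 5 thick): underside 29 mm below this point. Shank 14 mm wide, tapered foot, tip 74 mm below this point. 0.12 kg. Stands in a fixed wooden block 66x66x55 mm, flange on its top, shank loose in a 20 mm hole: lift straight up 50 mm or more. Seated, this point is 29 mm above bracket_hole.
- stout_pin_grip (a point): Centre of the black knob (42 mm wide, 44 tall) of the stout pin, which belongs elsewhere: flange 60 mm, shank 33 mm wide. It stands in a wooden block of the same size as the other; the two may be either way round. To be left alone.

How it is judged (in metres and radians):
On the way:
1. the cover is slid shut (within 15 mm of its stop), its hole under the bracket's (y of cover_knob in the frame of bracket_hole above 0.12 m), for 0.2 s.
At the end, for the whole second after the job is handed in: The cover is shut to within 20 mm of its stop; the slim pin stands upright (within 10 degrees) through the bracket's and the strip's holes, its knob within 14 mm of the hole's axis and its flange down on the bracket within 5 mm; the stout pin is still in its stand, within 30 mm of where it was (y of cover_knob in the frame of bracket_hole above 0.115 m and horizontal distance between slim_pin_grip and bracket_hole below 0.014 m and z of slim_pin_grip in the frame of bracket_hole between 0.022 and 0.034 m and angle between slim_pin_grip's own z axis and vertical below 0.17 rad and distance of stout_pin_grip from where it was at the start of the episode below 0.03 m); the robot touches nothing.
It fails at once if the stout pin is moved more than 30 mm from its place (distance of stout_pin_grip from where it was at the start of the episode above 0.03 m).
It also fails if it takes over 51 s, if anything falls off the work surface, if the arm or the gripper's body presses on something with over 40 N, if the wrist force passes 120 N, or if a joint passes its speed limit or range.

## Working session

There is one attempt and no reset: what is moved stays moved. The work goes in short steps, Python scripts to look and compute and a tool call to move; the robot and the scene stay as the last step left them, time stands still between calls to the robot, and variables do not carry over. Pictures are saved under pics/ and viewed, at most 10 in all, crops included, and the job is handed in when it is done.

Besides the shell and the picture viewer there is one more tool, called after "Request:" by a JSON object that holds its "op" and its "data". apply_moves: Moves the arm, as the interface text tells. Scaled input: -1 to 1 covers 1000 mm each way for a shift and 90 degrees each way for a turn. Its arguments: {"type":"object","properties":{"targets":{"type":"array","items":{"type":"array","items":{"type":"number"}}},"newtons":{"type":"number"}},"required":["targets"]}

```bash
mkdir -p pics
cat > h.py <<'E'
import numpy as np,cv2
from plant import get_state,capture,close_job
def snap(n,f):
    c=capture(n); cv2.imwrite('pics/'+f+'.png',c['frame'][:,:,::-1]); np.savez('pics/'+f,**{k:v for k,v in c.items()}); return c
def world(c):
    K=c['camera_matrix'];k1=float(c['k1']);h,w=c['range_z'].shape
    u,v=np.meshgrid(np.arange(w),np.arange(h))
    p=np.stack([u,v],-1).reshape(-1,1,2).astype(float)
    s=cv2.undistortPoints(p,K,np.array([k1,0,0,0.]),None,None).reshape(h,w,2)
    z=c['range_z'][...,None]; P=np.concatenate([s*z,z],-1)
    return P@c['T'][:3,:3].T+c['T'][:3,3]
E
python3 - <<'E'
from h import *
a=snap('scene','s1');b=snap('top','t1')
for c in(a,b): print(c['T'].round(3).tolist(),c['k1'])
cv2.imwrite('pics/both.png',cv2.resize(np.vstack([a['frame'],b['frame']])[:,:,::-1],None,fx=.78,fy=.78))
print(get_state())
E
```

```text
[[0.884, -0.35, 0.31, 0.14], [-0.467, -0.671, 0.576, -0.586], [0.007, -0.654, -0.757, 1.008], [0.0, 0.0, 0.0, 1.0]] -0.023724585831717708
[[-0.029, -0.984, 0.178, 0.321], [-1.0, 0.028, -0.009, 0.132], [0.004, -0.178, -0.984, 1.098], [0.0, 0.0, 0.0, 1.0]] -0.16601934975009672
{'time_s': 0.1, 'joints': array([ 8.96745462e+01,  2.05866534e+01,  6.37766305e-01, -1.68903957e-02,
       -7.01356060e+01, -1.65060294e+01]), 'qd': array([-0.02609088, -0.07264843,  0.11304458,  0.18715379, -0.04106908,
       -0.04307042]), 'joint_torque': array([-5.22406262e-04, -5.84162557e+01,  2.93752384e+01,  7.01563284e+00,
        1.01573789e-02, -4.78443337e-05]), 'tcp_pos': array([0.19536524, 0.64564095, 0.22401714]), 'eef_rot': array([ 1.79914477e+02, -8.78345508e-03, -1.68372277e+01]), 'contact_force': array([-0.26748995, -0.42149208,  0.18445552]), 'moment': array([-0.01943534,  0.04957676,  0.04806191]), 'gripper_force': 0.0, 'gripper_width': 0.08806919470244925}
```

View pics/both.png

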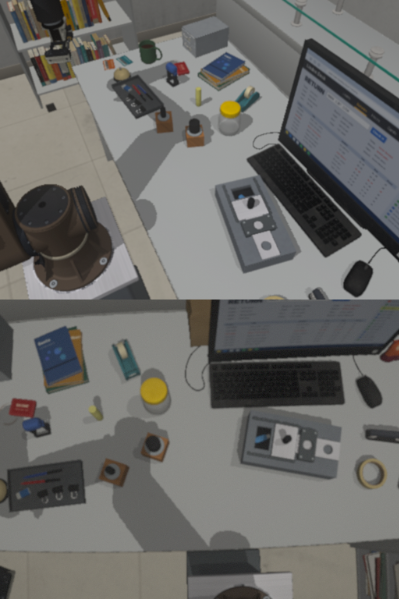

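Run:
```python
import cv2,numpy as np
t=cv2.imread('pics/t1.png')
a=cv2.resize(t[135:245,300:450],None,fx=5,fy=5,interpolation=2)
cv2.imwrite('pics/box.png',a)
cv2.imwrite('pics/pins.png',cv2.resize(t[160:245,120:225],None,fx=6,fy=6,interpolation=2))
```

```text
(no output)
```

View pics/box.png

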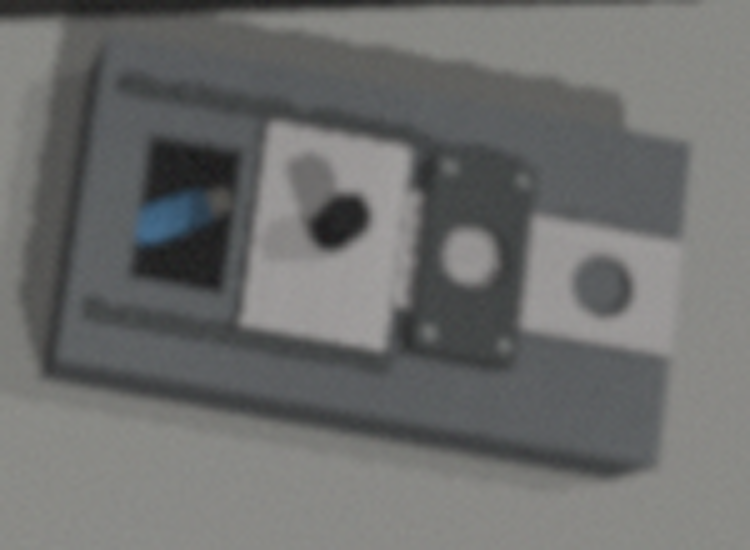

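View pics/pins.png

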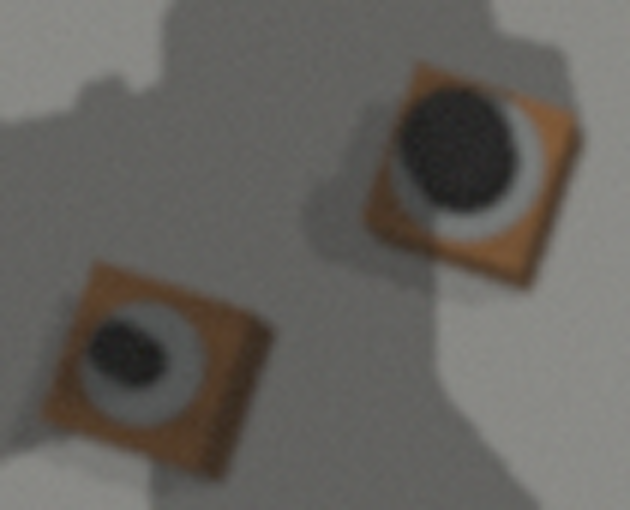

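The box crop shows the bracket hole at (471,256), the strip hole at (603,286) and the cover knob at about (340,222). In the pin crop, the slim pin is on the left block with its flange centre at (143,363), and the stout pin is on the right with its flange at (467,165).

```bash
cat >> h.py <<'E'
def ray(c,u,v,z):
    s=cv2.undistortPoints(np.array([[[u,v]]],float),c['camera_matrix'],np.array([float(c['k1']),0,0,0.])).ravel()
    d=c['T'][:3,:3]@np.array([s[0],s[1],1.]);o=c['T'][:3,3]
    return o+d*(z-o[2])/d[2]
E
python3 - <<'E'
from h import *
c=np.load('pics/t1.npz')
B=lambda x,y,z:ray(c,300+(x+.5)/5-.5,135+(y+.5)/5-.5,z)
P=lambda x,y,z:ray(c,120+(x+.5)/6-.5,160+(y+.5)/6-.5,z)
br=B(471,256,.076);st=B(603,286,.067);print('br',br,'strip',st,np.linalg.norm((br-st)[:2]))
sc=[B(*p,.076) for p in((450,167),(523,181),(505,344),(429,331))];print('screws mean',np.mean(sc,0))
d=sc[0]+sc[3]-sc[1]-sc[2];print('yaw of +y', np.degrees(np.arctan2(d[1],d[0])))
d=sc[0]+sc[1]-sc[2]-sc[3];print('yaw +x',np.degrees(np.arctan2(d[1],d[0])))
d=br-st;print('hole dir',np.degrees(np.arctan2(d[1],d[0])))
print('knob top',B(348,215,.109),'base',B(328,236,.067))
print('slim flange',P(143,363,.060),'knobtop',P(122,348,.106))
print('block edges',[P(*p,.055) for p in((97,263),(262,323),(210,470),(45,415))])
print('stout',P(467,165,.06))
W=world(c)
for (n,u,v) in (('br',394,178),('kn',369,178),('slim',140,218),('cover',357,190)): print(n,W[v,u])
E
```

```text
br [ 0.52892508 -0.20959782  0.076     ] strip [ 0.51474512 -0.27605985  0.067     ] 0.06795787301048156
screws mean [ 0.52926807 -0.21256495  0.076     ]
yaw of +y 78.33000462257914
yaw +x -11.937958812834438
hole dir 77.95627850561024
knob top [ 0.5424246  -0.14320965  0.109     ] base [ 0.5420184  -0.14454262  0.067     ]
slim flange [0.46764734 0.3725911  0.06      ] knobtop [0.46691517 0.36985183 0.106     ]
block edges [array([0.50809922, 0.39243506, 0.055     ]), array([0.48276798, 0.32721368, 0.055     ]), array([0.42628479, 0.34729507, 0.055     ]), array([0.4490184 , 0.41217913, 0.055     ])]
stout [0.5416723  0.24656679 0.06      ]
br [ 0.54731239 -0.21150255  0.07674197]
kn [ 0.54195199 -0.14321943  0.10704524]
slim [0.4655234  0.36890358 0.10913015]
cover [ 0.52302241 -0.12357389  0.06708207]
```

```bash
cat >> h.py <<'E'
from scipy.spatial.transform import Rotation as R
import json
def plan(wps,g):
    """waypoints (x,y,z,yaw,rows), tool down; prints tool-axis rows from the measured pose"""
    s=get_state();p=s['tcp_pos'].copy();r=R.from_euler('xyz',s['eef_rot'],degrees=True);out=[]
    for x,y,z,yaw,n in wps:
        for k in range(n,0,-1):
            t=r.apply((np.array([x,y,z])-p)/k,inverse=True).round(3)
            a=((r.inv()*R.from_euler('xyz',[180,0,yaw],degrees=True)).as_rotvec()/k/(np.pi/2)).round(3)
            p=p+r.apply(t);r=r*R.from_rotvec(a*np.pi/2);out.append([g,*t.tolist(),*a.tolist()])
    for i in range(0,len(out),20): print(json.dumps([[x+0. for x in q] for q in out[i:i+20]]))
    print('end',p,r.as_euler('xyz',degrees=True))
E
python3 - <<'E'
from h import *
plan([(.48,.25,.23,-62,15),(.542,-.144,.2,-101.9,13)],1)
E
```

```text
[[1.0, 0.026, 0.02, 0.0, 0.0, 0.0, 0.033], [1.0, 0.027, 0.018, 0.0, 0.0, 0.0, 0.033], [1.0, 0.028, 0.017, 0.0, 0.0, 0.0, 0.034], [1.0, 0.029, 0.015, 0.0, 0.0, 0.0, 0.033], [1.0, 0.029, 0.014, 0.0, 0.0, 0.0, 0.034], [1.0, 0.03, 0.012, -0.001, 0.0, 0.0, 0.033], [1.0, 0.031, 0.011, 0.0, 0.0, 0.0, 0.034], [1.0, 0.031, 0.009, -0.001, 0.0, 0.0, 0.033], [1.0, 0.032, 0.008, 0.0, 0.0, 0.0, 0.034], [1.0, 0.032, 0.006, -0.001, 0.0, 0.0, 0.033], [1.0, 0.032, 0.004, 0.0, 0.0, 0.0, 0.034], [1.0, 0.032, 0.003, -0.001, 0.0, 0.0, 0.033], [1.0, 0.032, 0.001, 0.0, 0.0, 0.0, 0.034], [1.0, 0.033, -0.001, -0.001, 0.0, 0.0, 0.033], [1.0, 0.032, -0.003, 0.0, 0.001, -0.001, 0.034], [1.0, 0.029, 0.01, 0.002, 0.0, 0.0, 0.034], [1.0, 0.03, 0.008, 0.002, 0.0, 0.0, 0.034], [1.0, 0.03, 0.007, 0.002, 0.0, 0.0, 0.034], [1.0, 0.03, 0.005, 0.002, 0.0, 0.0, 0.034], [1.0, 0.03, 0.004, 0.002, 0.0, 0.0, 0.034]]
[[1.0, 0.031, 0.002, 0.002, 0.0, 0.0, 0.034], [1.0, 0.031, 0.0, 0.002, 0.0, 0.0, 0.034], [1.0, 0.031, -0.001, 0.003, 0.0, 0.0, 0.034], [1.0, 0.03, -0.003, 0.002, 0.0, 0.0, 0.034], [1.0, 0.03, -0.004, 0.003, 0.0, 0.0, 0.034], [1.0, 0.03, -0.006, 0.002, 0.0, 0.0, 0.034], [1.0, 0.03, -0.008, 0.003, 0.0, 0.0, 0.035], [1.0, 0.029, -0.009, 0.002, 0.0, 0.0, 0.034]]
end [ 0.54216739 -0.14361067  0.20027427] [-1.79990638e+02  4.10512174e-02 -1.01887225e+02]
```

Request:
{"op": "apply_moves", "data": {"targets": [[1.0, 0.026, 0.02, 0.0, 0.0, 0.0, 0.033], [1.0, 0.027, 0.018, 0.0, 0.0, 0.0, 0.033], [1.0, 0.028, 0.017, 0.0, 0.0, 0.0, 0.034], [1.0, 0.029, 0.015, 0.0, 0.0, 0.0, 0.033], [1.0, 0.029, 0.014, 0.0, 0.0, 0.0, 0.034], [1.0, 0.03, 0.012, 0.0, 0.0, 0.0, 0.033], [1.0, 0.031, 0.011, 0.0, 0.0, 0.0, 0.034], [1.0, 0.031, 0.009, 0.0, 0.0, 0.0, 0.033], [1.0, 0.032, 0.008, 0.0, 0.0, 0.0, 0.034], [1.0, 0.032, 0.006, 0.0, 0.0, 0.0, 0.033], [1.0, 0.032, 0.004, 0.0, 0.0, 0.0, 0.034], [1.0, 0.032, 0.003, 0.0, 0.0, 0.0, 0.033], [1.0, 0.032, 0.001, 0.0, 0.0, 0.0, 0.034], [1.0, 0.033, -0.001, 0.0, 0.0, 0.0, 0.033], [1.0, 0.032, -0.003, 0.0, 0.0, 0.0, 0.034], [1.0, 0.029, 0.01, 0.002, 0.0, 0.0, 0.034], [1.0, 0.03, 0.008, 0.002, 0.0, 0.0, 0.034], [1.0, 0.03, 0.007, 0.002, 0.0, 0.0, 0.034], [1.0, 0.03, 0.005, 0.002, 0.0, 0.0, 0.034], [1.0, 0.03, 0.004, 0.002, 0.0, 0.0, 0.034]]}}

```text
time_s: 1.77
tcp_pos: [0.5044, 0.0978, 0.2146]
eef_rot: [180.0, -0.0, -77.5]
contact_force: [0.1, 0.8, 0.5]
gripper_width: 0.0879
gripper_force: 0.0
```

Request:
{"op": "apply_moves", "data": {"targets": [[1.0, 0.031, 0.002, 0.002, 0.0, 0.0, 0.034], [1.0, 0.031, 0.0, 0.002, 0.0, 0.0, 0.034], [1.0, 0.031, -0.001, 0.002, 0.0, 0.0, 0.034], [1.0, 0.03, -0.003, 0.002, 0.0, 0.0, 0.034], [1.0, 0.03, -0.004, 0.002, 0.0, 0.0, 0.034], [1.0, 0.03, -0.006, 0.002, 0.0, 0.0, 0.034], [1.0, 0.03, -0.008, 0.002, 0.0, 0.0, 0.035], [1.0, 0.029, -0.009, 0.002, 0.0, 0.0, 0.034], [1, 0, 0, 0, 0, 0, 0], [1, 0, 0, 0, 0, 0, 0]]}}

```text
time_s: 2.6
tcp_pos: [0.5418, -0.1447, 0.198]
eef_rot: [179.9, -0.0, -102.0]
contact_force: [0.6, 0.8, 0.3]
gripper_width: 0.0875
gripper_force: 0.0
```

Run:
```python
from h import *
plan([(.5425,-.144,.12,-101.9,4),(.5425,-.144,.094,-101.9,3)],1)
```

```text
[[1.0, 0.0, 0.0, 0.02, 0.0, 0.0, 0.0], [1.0, 0.0, 0.0, 0.019, 0.0, 0.0, -0.001], [1.0, 0.0, 0.0, 0.02, 0.0, 0.0, 0.0], [1.0, -0.001, -0.001, 0.019, 0.001, 0.0, -0.001], [1.0, 0.0, 0.0, 0.009, 0.0, 0.0, 0.0], [1.0, 0.0, 0.0, 0.009, 0.0, 0.0, 0.0], [1.0, 0.0, 0.0, 0.008, 0.0, 0.0, 0.0]]
end [ 0.54291493 -0.14390525  0.0940396 ] [-1.79996073e+02 -1.64892478e-02 -1.01869224e+02]
```

Request:
{"op": "apply_moves", "data": {"targets": [[1, 0, 0, 0.02, 0, 0, 0], [1, 0, 0, 0.02, 0, 0, 0], [1, 0, 0, 0.02, 0, 0, 0], [1, -0.001, -0.001, 0.019, 0, 0, 0], [1, 0, 0, 0.009, 0, 0, 0], [1, 0, 0, 0.009, 0, 0, 0], [1, 0, 0, 0.007, 0, 0, 0], [0, 0, 0, 0, 0, 0, 0], [0, 0, 0, 0, 0, 0, 0], [0, 0, 0, 0, 0, 0, 0], [0, 0, 0, 0, 0, 0, 0], [0, 0, 0, 0, 0, 0, 0], [0, 0, 0, 0, 0, 0, 0], [0, 0, 0, 0, 0, 0, 0], [0, 0, 0, 0, 0, 0, 0]], "newtons": 12}}

```text
time_s: 3.85
tcp_pos: [0.5436, -0.1425, 0.0951]
eef_rot: [-180.0, 0.0, -101.9]
contact_force: [-0.1, 1.0, -0.4]
gripper_width: 0.0402
gripper_force: 0.0
```

Still closing, so I'll let it finish and then slide.

Request:
{"op": "apply_moves", "data": {"targets": [[0, 0, 0, 0, 0, 0, 0], [0, 0, 0, 0, 0, 0, 0], [0, 0, 0, 0, 0, 0, 0], [0, 0, 0, 0, 0, 0, 0], [0, 0, 0, 0, 0, 0, 0], [0, 0, 0, 0, 0, 0, 0]]}}

```text
time_s: 4.35
tcp_pos: [0.5432, -0.1424, 0.0948]
eef_rot: [180.0, -0.0, -101.9]
contact_force: [-2.0, 1.2, 2.0]
gripper_width: 0.0212
gripper_force: 12.0
```

Request:
{"op": "apply_moves", "data": {"targets": [[0, -0.006, 0, 0, 0, 0, 0], [0, -0.008, 0, 0, 0, 0, 0], [0, -0.008, 0, 0, 0, 0, 0], [0, -0.008, 0, 0, 0, 0, 0], [0, -0.008, 0, 0, 0, 0, 0], [0, -0.008, 0, 0, 0, 0, 0], [0, -0.008, 0, 0, 0, 0, 0], [0, -0.005, 0, 0, 0, 0, 0], [0, -0.003, 0, 0, 0, 0, 0], [0, -0.002, 0, 0, 0, 0, 0], [0, 0, 0, 0, 0, 0, 0]]}}

```text
time_s: 5.27
tcp_pos: [0.5566, -0.0791, 0.0948]
eef_rot: [180.0, 0.0, -101.9]
contact_force: [-4.4, 2.9, 3.6]
gripper_width: 0.0213
gripper_force: 12.0
```

Request:
{"op": "apply_moves", "data": {"targets": [[0, -0.002, 0, 0, 0, 0, 0], [0, -0.001, 0, 0, 0, 0, 0], [0, -0.001, 0, 0, 0, 0, 0], [0, 0, 0, 0, 0, 0, 0]]}}

```text
time_s: 5.6
tcp_pos: [0.5568, -0.0778, 0.0948]
eef_rot: [179.9, -0.2, -101.9]
contact_force: [-3.8, -9.1, 2.2]
gripper_width: 0.0213
gripper_force: 12.0
```

Request:
{"op": "apply_moves", "data": {"targets": [[0.6, 0.002, 0, 0, 0, 0, 0], [0.6, 0, 0, 0, 0, 0, 0], [0.6, 0, 0, 0, 0, 0, 0], [0.6, 0, 0, 0, 0, 0, 0], [0.6, 0, 0, 0, 0, 0, 0], [0.6, 0, 0, 0, 0, 0, 0], [0.6, 0, 0, 0, 0, 0, 0], [0.6, 0, 0, -0.02, 0, 0, 0], [0.6, 0, 0, -0.03, 0, 0, 0], [0.6, 0, 0, -0.03, 0, 0, 0], [0.6, 0, 0, -0.03, 0, 0, 0], [0.6, 0, 0, 0, 0, 0, 0]]}}

```text
time_s: 6.6
tcp_pos: [0.5604, -0.0779, 0.2114]
eef_rot: [-179.4, 0.1, -101.8]
contact_force: [1.2, -0.1, 1.4]
gripper_width: 0.0526
gripper_force: 0.0
```

Run:
```python
from h import *
s=get_state();print(s['tcp_pos'],s['gripper_width'])
c=snap('top','t2')
cv2.imwrite('pics/box2.png',cv2.resize(c['frame'][135:245,300:450,::-1],None,fx=4,fy=4,interpolation=2))
plan([(.467,.371,.2,-101.9,16),(.467,.371,.12,-101.9,4)],.8)
```

```text
[ 0.56041594 -0.07788944  0.21143145] 0.0526396606672772
[[0.8, -0.026, 0.011, 0.001, 0.0, 0.0, 0.0], [0.8, -0.026, 0.011, 0.0, 0.0, 0.0, 0.0], [0.8, -0.026, 0.011, 0.001, 0.0, 0.0, 0.0], [0.8, -0.026, 0.011, 0.0, 0.0, 0.0, 0.0], [0.8, -0.026, 0.012, 0.001, 0.0, 0.0, 0.0], [0.8, -0.026, 0.011, 0.0, 0.0, 0.0, 0.0], [0.8, -0.026, 0.012, 0.001, 0.0, 0.0, 0.0], [0.8, -0.026, 0.011, 0.0, 0.0, 0.0, 0.0], [0.8, -0.027, 0.012, 0.001, -0.001, 0.0, 0.0], [0.8, -0.026, 0.011, 0.0, 0.0, 0.0, 0.0], [0.8, -0.027, 0.012, 0.001, -0.001, 0.0, 0.0], [0.8, -0.026, 0.011, 0.0, 0.0, 0.0, 0.0], [0.8, -0.027, 0.012, 0.001, -0.001, 0.0, 0.0], [0.8, -0.026, 0.011, 0.0, 0.0, 0.0, 0.0], [0.8, -0.027, 0.012, 0.001, -0.001, 0.001, 0.0], [0.8, -0.026, 0.011, 0.0, 0.0, 0.0, 0.001], [0.8, 0.0, 0.0, 0.02, 0.0, 0.0, 0.0], [0.8, 0.0, 0.0, 0.02, 0.0, 0.0, 0.0], [0.8, 0.0, 0.0, 0.02, 0.0, 0.0, 0.0], [0.8, 0.0, 0.0, 0.02, 0.0, 0.0, 0.0]]
end [0.46746681 0.37086197 0.12046282] [-1.79978984e+02  2.98145628e-02 -1.01943247e+02]
```

View pics/box2.png

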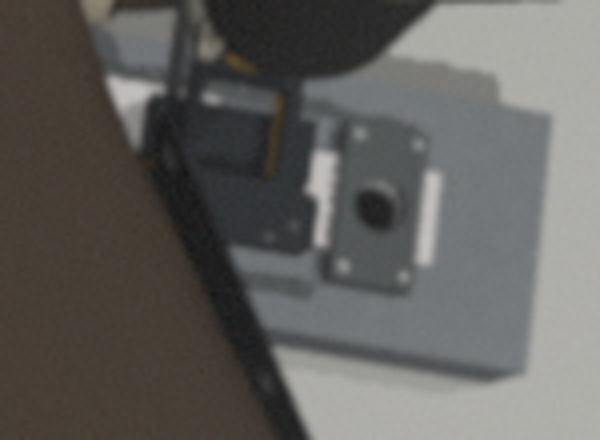

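The hole through the bracket is now dark at (378,207), so the strip hole and box hole are aligned and the cover is shut. Next, the pin.

Request:
{"op": "apply_moves", "data": {"targets": [[0.8, -0.026, 0.011, 0, 0, 0, 0], [0.8, -0.026, 0.011, 0, 0, 0, 0], [0.8, -0.026, 0.011, 0, 0, 0, 0], [0.8, -0.026, 0.011, 0, 0, 0, 0], [0.8, -0.026, 0.012, 0, 0, 0, 0], [0.8, -0.026, 0.011, 0, 0, 0, 0], [0.8, -0.026, 0.012, 0, 0, 0, 0], [0.8, -0.026, 0.011, 0, 0, 0, 0], [0.8, -0.027, 0.012, 0, 0, 0, 0], [0.8, -0.026, 0.011, 0, 0, 0, 0], [0.8, -0.027, 0.012, 0, 0, 0, 0], [0.8, -0.026, 0.011, 0, 0, 0, 0], [0.8, -0.027, 0.012, 0, 0, 0, 0], [0.8, -0.026, 0.011, 0, 0, 0, 0], [0.8, -0.027, 0.012, 0, 0, 0, 0], [0.8, -0.026, 0.011, 0, 0, 0, 0], [0.8, 0, 0, 0.02, 0, 0, 0], [0.8, 0, 0, 0.02, 0, 0, 0], [0.8, 0, 0, 0, 0, 0, 0], [0.8, 0, 0, 0, 0, 0, 0]]}}

```text
time_s: 8.32
tcp_pos: [0.4648, 0.3699, 0.1635]
eef_rot: [179.9, -0.2, -101.9]
contact_force: [0.4, 0.5, 0.6]
gripper_width: 0.0705
gripper_force: 0.0
```

Run:
```python
from h import *
plan([(.467,.371,.088,-101.9,5)],.8)
c=snap('scene','s2')
u,v=212,160
cv2.imwrite('pics/pin2.png',cv2.resize(c['frame'][60:200,150:310,::-1],None,fx=4,fy=4,interpolation=2))
```

```text
[[0.8, 0.0, 0.0, 0.015, 0.0, 0.0, 0.0], [0.8, 0.0, 0.0, 0.015, 0.0, -0.001, 0.0], [0.8, -0.001, -0.001, 0.015, 0.0, 0.0, 0.0], [0.8, 0.0, 0.0, 0.015, 0.0, -0.001, 0.0], [0.8, -0.001, -0.001, 0.015, 0.001, 0.0, 0.0]]
end [0.46707254 0.37127787 0.08845502] [-1.79982920e+02 -1.05201848e-02 -1.01868672e+02]
```

View pics/pin2.png

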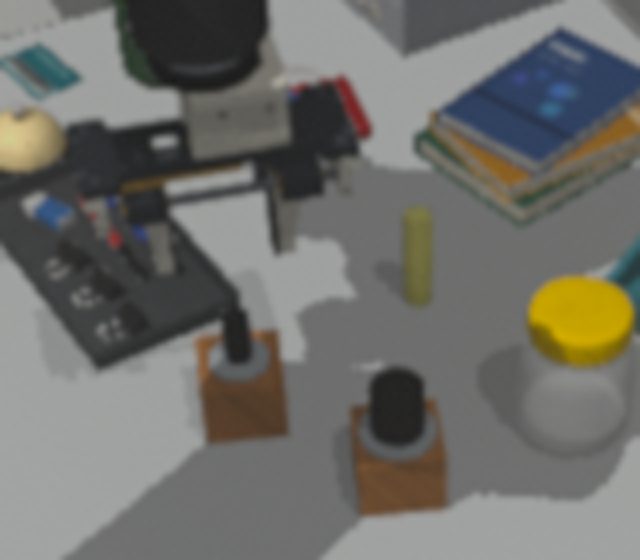

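The gripper, with its fingertips near (165,265) and (285,240), hangs over the slim knob at (235,335), and nothing is in the way. I'll descend and grip.

Request:
{"op": "apply_moves", "data": {"targets": [[0.8, 0, 0, 0.015, 0, 0, 0], [0.8, 0, 0, 0.015, 0, 0, 0], [0.8, -0.001, -0.001, 0.015, 0, 0, 0], [0.8, 0, 0, 0.015, 0, 0, 0], [0.8, -0.001, -0.001, 0.015, 0, 0, 0], [0, 0, 0, 0, 0, 0, 0], [0, 0, 0, 0, 0, 0, 0], [0, 0, 0, 0, 0, 0, 0], [0, 0, 0, 0, 0, 0, 0], [0, 0, 0, 0, 0, 0, 0], [0, 0, 0, 0, 0, 0, 0], [0, 0, 0, 0, 0, 0, 0], [0, 0, 0, 0, 0, 0, 0], [0, 0, 0, 0, 0, 0, 0], [0, 0, 0, 0, 0, 0, 0], [0, 0, 0, 0, 0, 0, 0], [0, 0, 0, 0, 0, 0, 0]], "newtons": 25}}

```text
time_s: 9.78
tcp_pos: [0.4678, 0.3723, 0.0901]
eef_rot: [-180.0, 0.0, -101.9]
contact_force: [-2.1, 0.7, 4.0]
gripper_width: 0.0209
gripper_force: 25.0
```

Request:
{"op": "apply_moves", "data": {"targets": [[0, 0, 0, -0.01, 0, 0, 0], [0, 0, 0, -0.02, 0, 0, 0], [0, 0, 0, -0.02, 0, 0, 0], [0, 0, 0, -0.02, 0, 0, 0], [0, 0, 0, -0.02, 0, 0, 0], [0, 0, 0, -0.02, 0, 0, 0], [0, 0, 0, -0.02, 0, 0, 0], [0, 0, 0, -0.02, 0, 0, 0], [0, 0, 0, -0.01, 0, 0, 0], [0, 0, 0, 0, 0, 0, 0]]}}

```text
time_s: 10.62
tcp_pos: [0.4687, 0.3728, 0.2526]
eef_rot: [-179.9, 0.2, -101.9]
contact_force: [0.1, -0.5, -1.0]
gripper_width: 0.0209
gripper_force: 25.0
```

Run:
```python
from h import *
plan([(.529,-.210,.25,-101.9,24)],0)
c=snap('scene','s3')
cv2.imwrite('pics/pin3.png',cv2.resize(c['frame'][40:200,150:310,::-1],None,fx=3.5,fy=3.5,interpolation=2))
```

```text
[[0.0, 0.023, -0.007, 0.0, 0.0, 0.0, 0.0], [0.0, 0.023, -0.007, 0.0, 0.0, 0.0, 0.0], [0.0, 0.023, -0.007, 0.0, 0.0, 0.0, 0.0], [0.0, 0.023, -0.008, 0.0, 0.0, 0.0, 0.0], [0.0, 0.023, -0.007, 0.0, 0.0, 0.0, 0.0], [0.0, 0.023, -0.008, 0.0, 0.0, 0.0, 0.0], [0.0, 0.023, -0.007, 0.0, 0.0, 0.0, 0.0], [0.0, 0.023, -0.008, 0.0, 0.0, 0.0, 0.0], [0.0, 0.023, -0.007, 0.0, 0.0, 0.0, 0.0], [0.0, 0.023, -0.008, 0.0, 0.0, 0.0, 0.0], [0.0, 0.023, -0.007, 0.0, 0.0, 0.0, 0.0], [0.0, 0.023, -0.008, 0.0, 0.0, 0.0, 0.0], [0.0, 0.023, -0.007, 0.0, 0.0, 0.0, 0.0], [0.0, 0.024, -0.008, 0.0, 0.0, 0.0, 0.0], [0.0, 0.023, -0.007, 0.0, 0.0, 0.0, 0.0], [0.0, 0.024, -0.008, 0.0, 0.0, 0.0, 0.0], [0.0, 0.023, -0.007, 0.0, 0.0, 0.0, 0.0], [0.0, 0.024, -0.008, 0.0, 0.0, 0.0, 0.0], [0.0, 0.023, -0.007, 0.0, 0.0, 0.0, 0.0], [0.0, 0.024, -0.008, 0.0, 0.0, 0.0, 0.0]]
[[0.0, 0.023, -0.007, 0.0, 0.0, 0.001, 0.0], [0.0, 0.024, -0.008, 0.0, 0.0, 0.0, 0.0], [0.0, 0.023, -0.007, 0.001, -0.001, 0.001, 0.0], [0.0, 0.024, -0.008, 0.0, 0.0, 0.0, 0.0]]
end [ 0.52904908 -0.21004646  0.25009184] [-1.79967793e+02  2.95140013e-02 -1.01879050e+02]
```

View pics/pin3.png

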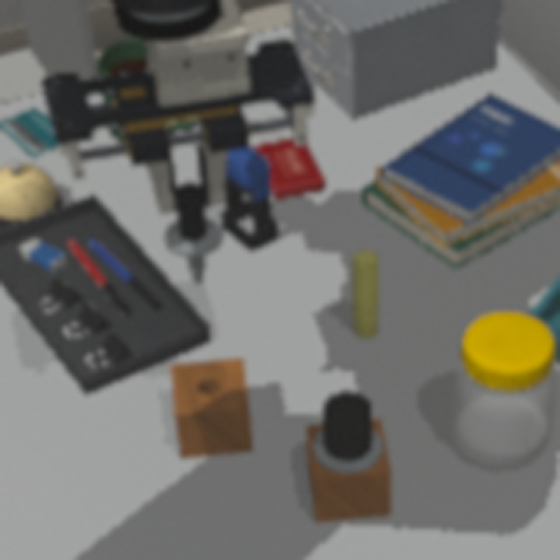

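The pin is held upright between the fingers at (190,210), with its tip near (198,278), and its block is empty at (207,385). I'll carry it over to the bracket.

Request:
{"op": "apply_moves", "data": {"targets": [[0, 0.015, -0.005, 0, 0, 0, 0], [0, 0.023, -0.007, 0, 0, 0, 0], [0, 0.023, -0.008, 0, 0, 0, 0], [0, 0.023, -0.007, 0, 0, 0, 0], [0, 0.023, -0.008, 0, 0, 0, 0], [0, 0.023, -0.007, 0, 0, 0, 0], [0, 0.023, -0.008, 0, 0, 0, 0], [0, 0.023, -0.007, 0, 0, 0, 0], [0, 0.023, -0.008, 0, 0, 0, 0], [0, 0.023, -0.007, 0, 0, 0, 0], [0, 0.023, -0.008, 0, 0, 0, 0], [0, 0.023, -0.007, 0, 0, 0, 0], [0, 0.023, -0.008, 0, 0, 0, 0], [0, 0.023, -0.007, 0, 0, 0, 0], [0, 0.023, -0.008, 0, 0, 0, 0], [0, 0.023, -0.007, 0, 0, 0, 0], [0, 0.023, -0.008, 0, 0, 0, 0], [0, 0.023, -0.007, 0, 0, 0, 0], [0, 0.023, -0.008, 0, 0, 0, 0], [0, 0.023, -0.007, 0, 0, 0, 0]]}}

```text
time_s: 12.33
tcp_pos: [0.5175, -0.1019, 0.2481]
eef_rot: [179.8, -0.0, -101.9]
contact_force: [0.2, -0.4, -2.2]
gripper_width: 0.0212
gripper_force: 25.0
```

Request:
{"op": "apply_moves", "data": {"targets": [[0, 0.023, -0.008, 0, 0, 0, 0], [0, 0.023, -0.007, 0, 0, 0, 0], [0, 0.023, -0.007, 0, 0, 0, 0], [0, 0.023, -0.007, 0, 0, 0, 0], [0, 0.01, -0.002, 0, 0, 0, 0], [0, 0, 0, 0.02, 0, 0, 0], [0, 0, 0, 0.02, 0, 0, 0], [0, 0, 0, 0, 0, 0, 0], [0, 0, 0, 0, 0, 0, 0], [0, 0, 0, 0, 0, 0, 0]]}}

```text
time_s: 13.17
tcp_pos: [0.5281, -0.2066, 0.2103]
eef_rot: [180.0, -0.0, -101.9]
contact_force: [-0.2, 0.7, -1.3]
gripper_width: 0.0211
gripper_force: 25.0
```

Run:
```python
from h import *
plan([(.529,-.210,.165,-101.9,5)],0)
c=snap('scene','s4')
cv2.imwrite('pics/pin4.png',cv2.resize(c['frame'][170:350,240:420,::-1],None,fx=3.3,fy=3.3,interpolation=2))
```

```text
[[0.0, 0.001, 0.0, 0.009, 0.0, 0.0, 0.0], [0.0, 0.001, 0.0, 0.009, 0.0, 0.0, 0.0], [0.0, 0.0, -0.001, 0.009, 0.0, 0.0, 0.0], [0.0, 0.001, 0.0, 0.009, 0.0, 0.0, 0.0], [0.0, 0.0, -0.001, 0.009, 0.0, 0.0, 0.0]]
end [ 0.52940452 -0.21001747  0.1652983 ] [ 1.79993475e+02 -2.95628325e-02 -1.01855480e+02]
```

View pics/pin4.png

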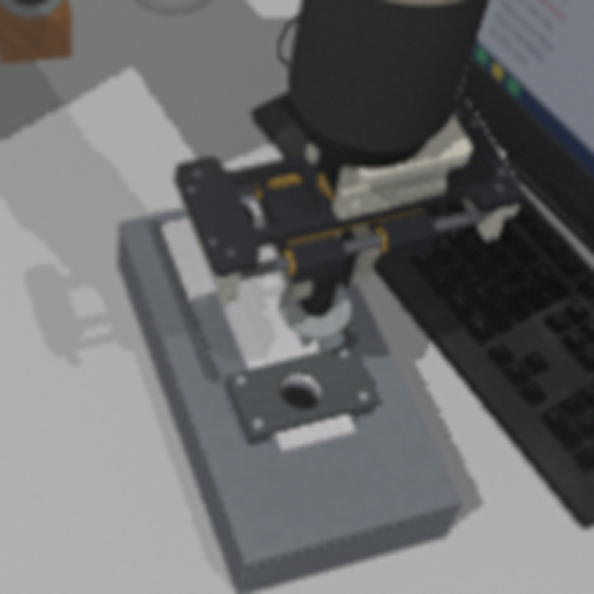

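The pin hangs above the hole: its flange is at about (320,317), the bracket hole at (300,391). I'll check its lateral offset with this camera.

Run:
```python
from h import *
c=np.load('pics/s4.npz')
f=lambda x,y,z:ray(c,240+(x+.5)/3.3-.5,170+(y+.5)/3.3-.5,z)
print('flange',f(321,317,.1795),'hole',f(300,391,.076))
print('screws',np.mean([f(*p,.076) for p in((240,379),(344,352),(363,397),(258,425))],0))
```

```text
flange [ 0.52504535 -0.21568336  0.1795    ] hole [ 0.52519189 -0.21352953  0.076     ]
screws [ 0.52754121 -0.21197225  0.076     ]
```

Request:
{"op": "apply_moves", "data": {"targets": [[0, 0.001, 0, 0.009, 0, 0, 0], [0, 0.001, 0, 0.009, 0, 0, 0], [0, 0, -0.001, 0.009, 0, 0, 0], [0, 0, 0, 0.009, 0, 0, 0], [0, 0, 0, 0.009, 0, 0, 0], [0, 0, 0, 0.006, 0, 0, 0], [0, 0, 0, 0.006, 0, 0, 0], [0, 0, 0, 0.006, 0, 0, 0], [0, 0, 0, 0, 0, 0, 0], [0, 0, 0, 0, 0, 0, 0]]}}

```text
time_s: 14.05
tcp_pos: [0.5285, -0.2088, 0.1466]
eef_rot: [180.0, -0.0, -101.9]
contact_force: [-1.2, -0.1, -1.5]
gripper_width: 0.0211
gripper_force: 25.0
```

Request:
{"op": "apply_moves", "data": {"targets": [[0, 0.001, 0, 0.006, 0, 0, 0], [0, 0, 0, 0.006, 0, 0, 0], [0, 0, 0, 0.006, 0, 0, 0], [0, 0, 0, 0.006, 0, 0, 0], [0, 0, 0, 0.005, 0, 0, 0], [0, 0, 0, 0.003, 0, 0, 0], [0, 0, 0, 0, 0, 0, 0], [0, 0, 0, 0, 0, 0, 0]]}}

```text
time_s: 14.72
tcp_pos: [0.5283, -0.2098, 0.1147]
eef_rot: [180.0, -0.0, -101.9]
contact_force: [0.2, -0.7, -1.7]
gripper_width: 0.0211
gripper_force: 25.0
```

Request:
{"op": "apply_moves", "data": {"targets": [[0, 0, 0, 0.001, 0, 0, 0], [0, 0, 0, 0.001, 0, 0, 0], [0, 0, 0, 0.001, 0, 0, 0], [0, 0, 0, 0, 0, 0, 0], [0, 0, 0, 0, 0, 0, 0]]}}

```text
time_s: 15.13
tcp_pos: [0.5283, -0.2097, 0.1119]
eef_rot: [180.0, -0.0, -101.9]
contact_force: [0.5, -0.1, -1.1]
gripper_width: 0.0208
gripper_force: 25.0
```

Almost seated, so I'll release and let it drop the last millimetre, then lift clear.

Request:
{"op": "apply_moves", "data": {"targets": [[0, 0, 0, 0.001, 0, 0, 0], [0, 0, 0, 0, 0, 0, 0], [0.5, 0, 0, 0, 0, 0, 0], [0.5, 0, 0, 0, 0, 0, 0], [0.5, 0, 0, 0, 0, 0, 0], [0.5, 0, 0, 0, 0, 0, 0], [0.5, 0, 0, 0, 0, 0, 0], [0.5, 0, 0, 0, 0, 0, 0], [0.5, 0, 0, 0, 0, 0, 0], [0.5, 0, 0, -0.01, 0, 0, 0], [0.5, 0, 0, -0.02, 0, 0, 0], [0.5, 0, 0, -0.025, 0, 0, 0], [0.5, 0, 0, -0.03, 0, 0, 0], [0.5, 0, 0, -0.03, 0, 0, 0], [0.5, -0.03, 0, -0.02, 0, 0, 0], [0.5, -0.035, 0, 0, 0, 0, 0], [0.5, -0.035, 0, 0, 0, 0, 0], [0.5, -0.035, 0, 0, 0, 0, 0], [0.5, 0, 0, 0, 0, 0, 0], [0.5, 0, 0, 0, 0, 0, 0]]}}

```text
time_s: 16.8
tcp_pos: [0.5565, -0.076, 0.2467]
eef_rot: [-180.0, 0.0, -101.7]
contact_force: [0.8, -0.2, 0.7]
gripper_width: 0.0438
gripper_force: 0.0
```

Run:
```python
from h import *
c=snap('scene','s5')
cv2.imwrite('pics/pin5.png',cv2.resize(c['frame'][170:350,240:420,::-1],None,fx=3.3,fy=3.3,interpolation=2))
```

```text
(no output)
```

View pics/pin5.png

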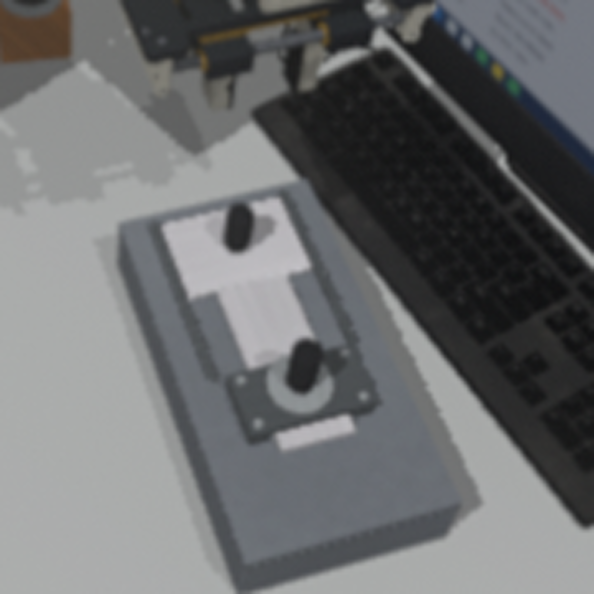

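The slim pin stands upright with its flange flat on the bracket, centred at (300,386), the cover is shut, and the gripper is clear of everything.

```bash
python3 -c "
from h import *
print(close_job())"
```

```text
the job is handed in; nothing more can be done
None
```

I slid the cover to its stop and dropped the slim pin through both holes, with its flange on the bracket; the stout pin was left alone, and the job was handed in at about 17 s, though no verdict came back.

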